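Load the stepped jar rack in layering order

ROBOT

A 6-joint arm with a two-finger parallel gripper is mounted at the origin on the work surface. World frame = base frame: x ahead of the robot, y to its left, z up, the work surface at z = 0. Lengths are in m, angles in rad, forces in N, time in s.
With the tool pointing down it reaches from about 0.35 to 0.975 m from the base axis. Payload 4.9 kg.
Tool frame: the origin (TCP) lies at the very end of the fingers, on their centre line; the grasp point (between the pads) lies 19 mm behind it; z points along the fingers, y is the line along which they close (so a half turn about z gives the same grasp; the last joint's range is limited). The gripper opens to 85 mm and grips with 20 to 120 N. Pads are 22 mm wide; open, the fingers measure 114 mm over their backs; the gripper's body (76 mm by 85 mm) begins 54 mm behind the grasp point. The pads swing forward as they close: fully open they stand 13 mm farther back than shut.
Start: joints at [-1.379, 0.053, 1.613, -0, 1.476, -0.119], TCP at [0.191, -0.595, 0.199] pointing down, gripper open.
Joint ranges: [-3.01, 3.01], [-1.01, 2.22], [0.06, 2.58], [-1.02, 4.17], [0.09, 2.62], [-3.14, 3.14]. Speed limits (rad/s): [2.57, 2.57, 3.14, 3.14, 3.14, 3.14].

INTERFACE

Orientations are given as a rotation vector (axis times angle).
In Python, from station import get_obs, get_image, get_calibration, finish_job gives the robot as it stands.
- The arm moves only by the tool servo_tool, never from a script. Its argument "increments" is a list of rows, each a list of 5 numbers: the opening, from 0 (shut) to 1 (fully open), then the shift along the tool's x, y, z in mm, then the turn about the tool's z in degrees. In form: [[jaw, tx, ty, tz, spin], ...]. A call has 1 to 12 rows; each row shifts and turns the commanded pose from where the row before left it, along the tool's axes as they then stand; what a row does not reach is not made up. A row lasts 1/8 s, in which the tool goes at most 62.5 mm and 10.7 degrees, less where a joint would pass 70% of its speed; a pose out of reach is approached as far as the arm can. A call is refused whole if a number of a shift passes 62.5 or a number of a turn 10.7, either way. A call with a gripper value outside its range is refused whole. The fingers move at their own pace and stop on an object; "force" is the grip in N (left out, the last holds). Time passes only in rows, so rows that do not move let the fingers close. It gives the time, the measured TCP pose, the force, the opening and the grip force at its end, in the units of the state.
- get_obs(): the state, without advancing time (a new reading comes with each control period).
- get_image(name): name is "scene" or "side" or "wrist"; returns the picture (480x640x3 uint8, red, green, blue); there is no depth.
- get_calibration(name): a dict with "fx", "fy", "cx", "cy" (pixels), "R" (3x3) and "t" (3): a world point X has camera coordinates R X + t; the wrist camera has in their place "mount" (4x4, takes a point from camera to tool coordinates, whose origin is the TCP and whose axes are the flange's). Camera axes: x right, y down, z forward; pixel columns grow to the right and rows downward; lengths in m; the calibration is good to about 2 mm. A picture is of the moment at which its call begins: read the wrist's pose just before it. get_calibration takes no time and is no camera call.
- finish_job(): hands the job in; it is judged then, once.
The state is a dict: "t": time; "q": joint angles; "dq": joint speeds; "effort": joint torques, N m; "tool_pos": TCP position; "tool_rot": TCP orientation; "contact_force": force on the tool from outside, world axes, zero at the start; "wrist_torque": the same for the moment, N m; "opening": finger opening in m; "grip_force": force on a finger pad.
Only numpy, scipy, OpenCV 4.12 (cv2) and the standard library are available. Lean on these libraries where they do the work, as an engineer would, in place of code of your own. Each camera call takes 0.05 s, during which the arm holds its last target. There are 200 camera calls.

TASK

Load the wooden step rack for the next glass panel in layering order: the white-lidded jar is already in the one-dot pocket, so stand the green-lidded jar in the two-dot pocket first, and only then the blue-lidded jar in the three-dot pocket. They are glass, so set them down gently without dropping them, upright on the pocket floors, and let go, leaving the white and orange jars and the loose black lid where they are.

Things in the scene. Friction and masses are not known exactly. Their poses are not given: they have to be found in the camera images.
- rack: a fixed wooden rack like a small staircase, 360 mm long along its y axis: four square pockets in a row 90 mm apart, rising 15 mm each from one dot (+y end, lowest) to four dots (-y end). Black dots on a 30 mm wide ledge along its -x side, level with each pocket floor, and on its +x face. It spans x -75 to +45 mm; origin on the bench under the middle of the row, z up
- pocket1 (a point): centre of the floor of the first pocket (1 dot), 25 mm above the bench; axes as the rack's. The pocket is 72 by 72 mm inside, with a fence 9 mm thick standing 12 mm above the floor on all sides; towards -y the next step's fence top stands 27 mm above this floor
- pocket2 (a point): centre of the floor of the second pocket (2 dots), 40 mm above the bench; axes as the rack's. The pocket is 72 by 72 mm inside, with a fence 9 mm thick standing 12 mm above the floor on all sides; towards -y the next step's fence top stands 27 mm above this floor
- pocket3 (a point): centre of the floor of the third pocket (3 dots), 55 mm above the bench; axes as the rack's. The pocket is 72 by 72 mm inside, with a fence 9 mm thick standing 12 mm above the floor on all sides; towards -y the next step's fence top stands 27 mm above this floor
- pocket4 (a point): centre of the floor of the fourth pocket (4 dots), 70 mm above the bench; axes as the rack's. The pocket is 72 by 72 mm inside, with a fence 9 mm thick standing 12 mm above the floor on all sides; it stays empty
- white_jar: a capped glass jar, an upright cylinder 56 mm in diameter and 90 mm tall, about 0.3 kg, white lid and tinted body with a paper band; origin at the centre of its underside, z up along its axis. It stands in pocket 1 already; leave it there.
- green_jar: a capped glass jar, an upright cylinder 56 mm in diameter and 90 mm tall, about 0.3 kg, green lid and tinted body with a paper band; origin at the centre of its underside, z up along its axis. It stands loose on the bench; it goes first, into pocket 2.
- blue_jar: a capped glass jar, an upright cylinder 56 mm in diameter and 90 mm tall, about 0.3 kg, dark blue lid and tinted body with a paper band; origin at the centre of its underside, z up along its axis. It stands loose on the bench; it goes second, into pocket 3.
- orange_jar: a capped glass jar, an upright cylinder 56 mm in diameter and 90 mm tall, about 0.3 kg, orange lid and tinted body with a paper band; origin at the centre of its underside, z up along its axis. It stands loose on the bench near the others and is not needed.
- jar_lid: a black plastic lid lying on the bench in front of the robot, 76 mm in diameter, 18 mm thick; origin at the centre of its underside. A bystander
Not all that is in view belongs to the job. There is more than one size of the green_jar; the job needs the largest.

How it is judged:
By the outcome, as a careful person would: the job done as asked, in the order asked, and still so for the second after the job is handed in, with the robot touching nothing.
It also fails if it takes over 56 s, if anything falls off the work surface, if the arm or the gripper's body presses on something with over 40 N, if the wrist force passes 120 N, or if a joint passes its speed limit or range.

## Working session

There is one attempt and no reset: what is moved stays moved. The work goes in short steps, Python scripts to look and compute and a tool call to move; the robot and the scene stay as the last step left them, time stands still between calls to the robot, and variables do not carry over. Pictures are saved under pics/ and viewed, at most 10 in all, crops included, and the job is handed in when it is done.

Besides the shell and the picture viewer there is one more tool, called as name(argument=value, ...), one argument or row to a line, values as JSON. servo_tool: Moves the arm, as the interface text tells. Its arguments: {"type":"object","properties":{"increments":{"type":"array"},"force":{"type":"number"}},"required":["increments"]}

```bash
mkdir -p pics; python3 - <<'E'
from station import *
import cv2,numpy as np
for n in("scene","side"):
    cv2.imwrite(f"pics/{n}0.png",get_image(n)[:,:,::-1])
    c=get_calibration(n);print(n,c["fx"],c["fy"],c["cx"],c["cy"],np.round(c["R"],4).tolist(),c["t"], -np.array(c["R"]).T@c["t"])
print(get_calibration("wrist"));o=get_obs();print(o["t"],o["tool_pos"],o["tool_rot"])
E
```

```text
scene 615.0858103064239 615.0858103064239 319.6973376115784 239.46737664980407 [[0.1221, 0.9925, 0.0099], [0.8235, -0.0957, -0.5592], [-0.554, 0.0764, -0.829]] [-4.35900031e-04 -3.71758828e-01  1.53436042e+00] [ 1.15628562 -0.15242146  1.06406671]
side 548.5535782617645 548.5535782617645 310.6628936947272 249.4469656744566 [[-0.9508, -0.3097, -0.008], [-0.2062, 0.6519, -0.7297], [0.2312, -0.6922, -0.6837]] [0.45063731 0.16996068 1.20755663] [0.18427192 0.86461626 0.95322411]
{'fx': 418.44700502202886, 'fy': 418.44700502202886, 'cx': 322.2486753419676, 'cy': 240.51750846699417, 'mount': array([[ 2.96495380e-04, -9.53486364e-01, -3.01436006e-01,
         7.63406208e-02],
       [ 9.99999806e-01,  1.17580264e-04,  6.11685865e-04,
        -9.20775050e-04],
       [-5.47791207e-04, -3.01436129e-01,  9.53486214e-01,
        -1.74680053e-01],
       [ 0.00000000e+00,  0.00000000e+00,  0.00000000e+00,
         1.00000000e+00]])}
0.1 [ 0.19100754 -0.59442444  0.19817022] [-3.10183865e+00 -4.85897917e-01  7.35273099e-05]
```

View pics/scene0.png

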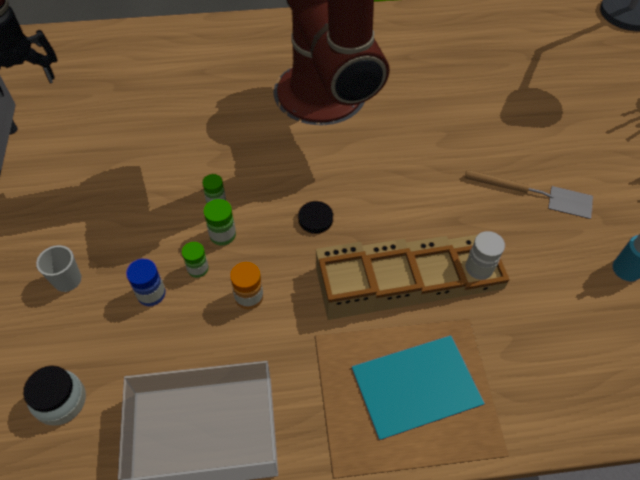

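View pics/side0.png

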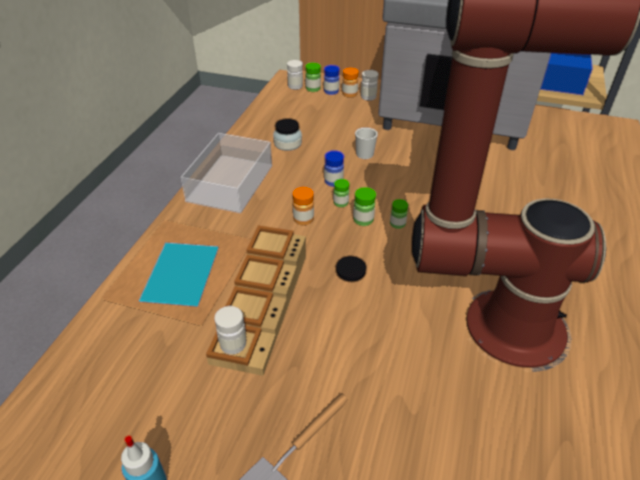

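Scene view: the green lids are at (213,185) small, (219,210) largest and (194,252) small, with another green jar in the far background row at side (313,72). The blue lid is at (143,272), orange at (246,275) and the black lid at (316,217). The rack runs from four dots (345,260) to one dot with the white jar (487,250). I'll take close crops to get the pixels.

```bash
python3 - <<'E'
import cv2,numpy as np
a=cv2.imread("pics/scene0.png")[165:325,120:520];cv2.imwrite("pics/sc.png",cv2.resize(a,None,fx=2,fy=2,interpolation=cv2.INTER_CUBIC))
b=cv2.imread("pics/side0.png")[140:380,195:425];cv2.imwrite("pics/sd.png",cv2.resize(b,None,fx=2.5,fy=2.5,interpolation=cv2.INTER_CUBIC))
for n in("scene","side"):
    im=cv2.cvtColor(cv2.imread(f"pics/{n}0.png"),cv2.COLOR_BGR2HSV)
    for k,lo,hi in(("green",50,75),("blue",110,130),("orange",9,15)):
        m=cv2.inRange(im,(lo,200 if k!="orange" else 225,50),(hi,255,255))
        N,_,s,c=cv2.connectedComponentsWithStats(m)
        for i in range(1,N):
            if s[i,4]>60: print(n,k,s[i].tolist(),c[i].round(1))
E
```

```text
scene green [204, 175, 18, 19, 197] [212.2 184.2]
scene green [208, 216, 23, 11, 127] [219.1 221.6]
scene green [186, 256, 17, 8, 73] [194.  260.2]
scene blue [128, 260, 30, 29, 683] [142.2 273.9]
scene orange [233, 281, 27, 12, 126] [245.5 287.4]
side green [308, 65, 11, 9, 79] [312.8  68.5]
side green [335, 180, 13, 11, 79] [340.8 184.5]
side green [357, 189, 17, 16, 170] [364.5 195.4]
side green [394, 201, 12, 12, 85] [399.8 205.8]
side blue [325, 66, 13, 11, 119] [331.3  71. ]
side blue [326, 152, 17, 14, 204] [333.9 158.5]
side orange [343, 67, 16, 13, 151] [350.3  72.9]
side orange [293, 187, 20, 18, 300] [302.6 195.5]
```

View pics/sc.png

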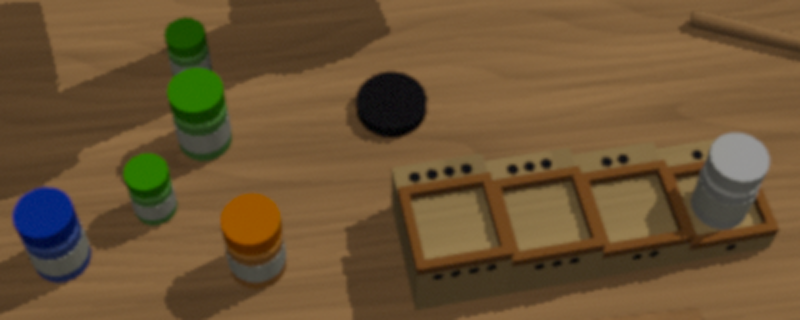

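View pics/sd.png

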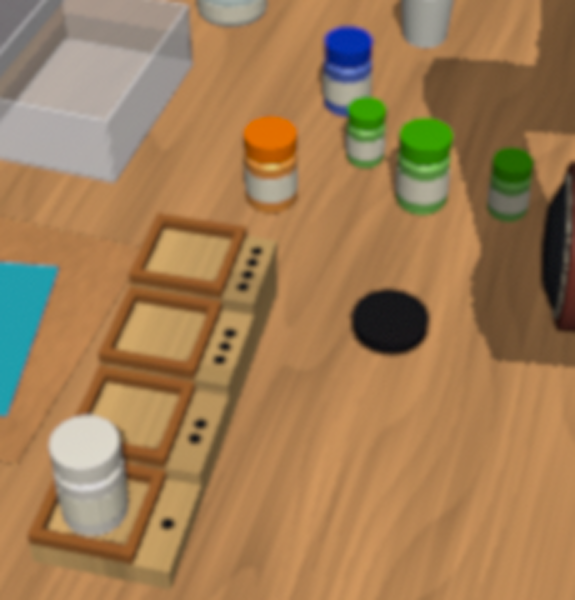

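```bash
cat >geo.py <<'E'
import numpy as np
from station import get_calibration
from scipy.optimize import least_squares
C={n:get_calibration(n) for n in("scene","side")}
def proj(n,X):
    c=C[n];p=np.asarray(X)@np.array(c["R"]).T+c["t"];return p[...,:2]/p[...,2:]*[c["fx"],c["fy"]]+[c["cx"],c["cy"]]
def tri(a,b):
    r=least_squares(lambda X:np.r_[proj("scene",X)-a,proj("side",X)-b],[.6,-.2,.1]);return r.x,np.abs(r.fun).max()
E
python3 - <<'E'
from geo import *
sc=lambda p:np.array(p)/2+[120,165]; sd=lambda p:np.array(p)/2.5+[195,140]
for n,a,b in(("green",(196,90),(426,136)),("blue",(47,212),(348,43)),("orange",(252,218),(271,132)),("small1",(147,172),(367,109)),("small2",(187,37),(512,161)),("white",(737,157),(86,440)),("lid",(392,97),(390,316))):
    X,e=tri(sc(a),sd(b));print(n,X.round(4),round(e,1))
S=[((-45,-180,82),(402,192)),((45,-180,82),(415,268)),((45,-90,82),(513,254)),((-45,-90,82),(490,176)),((-45,0,67),(580,171)),((45,0,67),(604,243)),((45,90,52),(690,236)),((45,180,37),(775,229)),((-75,-180,70),(393,167))]
D=[((45,-180,82),(160,214)),((-45,-180,82),(246,228)),((-45,-90,82),(222,293)),((45,-90,82),(131,265)),((-45,180,37),(126,558)),((45,180,37),(33,540)),((-45,0,67),(190,374)),((45,0,67),(99,360)),((-45,90,52),(166,462)),((-75,180,25),(167,580)),((-75,-180,70),(278,240))]
def W(p,X):
    X=np.array(X)/1000;c,s=np.cos(p[2]),np.sin(p[2]);return X@np.array([[c,s,0],[-s,c,0],[0,0,1]])+[p[0],p[1],p[3]]
A=[x for x,_ in S];B=[x for x,_ in D]
f=lambda p:np.r_[(proj("scene",W(p,A))-sc([y for _,y in S])).ravel(),(proj("side",W(p,B))-sd([y for _,y in D])).ravel()]
r=least_squares(f,[.65,.1,0,0],loss="soft_l1");print("rack x y yaw z",r.x.round(4));print(f(r.x).reshape(-1,2).round(1).tolist())
for i in range(4):print("pocket",i+1,W(r.x,[(0,135-90*i,25+15*i)]).round(4))
E
```

```text
green [ 0.408  -0.254   0.0849] 0.4
blue [ 0.5333 -0.395   0.0845] 0.4
orange [ 0.5629 -0.2075  0.0876] 0.8
small1 [ 0.4861 -0.3062  0.065 ] 0.6
small2 [ 0.3195 -0.2644  0.0632] 1.0
white [0.564  0.2465 0.1116] 0.6
lid [ 0.3896 -0.0556  0.0169] 0.1
rack x y yaw z [ 0.5707  0.1138  0.0731 -0.0055]
[[-2.6, -2.6], [0.5, 0.6], [-0.5, -0.6], [-0.4, -2.1], [-1.1, -2.7], [0.0, 0.8], [1.2, 0.5], [1.2, 0.2], [-1.1, 0.3], [-0.8, 0.9], [0.3, 0.9], [-0.3, -0.0], [-1.0, 5.0], [2.2, 0.7], [-2.5, -0.7], [1.6, 0.0], [-0.6, -1.3], [-0.7, 0.2], [0.4, -1.7], [-0.4, 1.7]]
pocket 1 [[0.5609 0.2484 0.0195]]
pocket 2 [[0.5675 0.1586 0.0345]]
pocket 3 [[0.574  0.0689 0.0495]]
pocket 4 [[ 0.5806 -0.0209  0.0645]]
```

Heights come out about 5 mm low in every case (lids 85 vs 90, rack base -5), so the bias is consistent. The green jar at (.408,-.254) is the largest of the three: its top is at 85 mm against 65 for the other two. Moving above it for a wrist check.

servo_tool(
  increments=[
    [1, 31, -26, -10, 0],
    [1, 31, -26, -10, 0],
    [1, 31, -26, -10, 0],
    [1, 31, -26, -10, 0],
    [1, 31, -26, -10, 0],
    [1, 31, -26, -10, 0],
    [1, 31, -26, 0, 0],
    [1, 31, -26, 0, 0],
    [1, 31, -26, 0, 0],
    [1, 31, -26, 0, 0],
    [1, 0, 0, 0, 0],
    [1, 0, 0, 0, 0],
  ],
  force=40,
)

```text
t: 1.6
tool_pos: [0.4065, -0.2529, 0.259]
tool_rot: [-3.104, -0.487, 0.001]
contact_force: [0.7, -0.7, -0.5]
opening: 0.0851
grip_force: 0.0
```

```bash
cat >>geo.py <<'E'
import cv2
from station import get_obs,get_image
from scipy.spatial.transform import Rotation as Ro
def shot(name):
    o=get_obs();im=get_image("wrist")[:,:,::-1];cv2.imwrite(f"pics/{name}.png",im)
    np.savez(f"{name}.npz",p=o["tool_pos"],r=o["tool_rot"]);return o
def wproj(name,X):
    d=np.load(f"{name}.npz");c=get_calibration("wrist");M=np.array(c["mount"])
    T=(np.atleast_2d(X)-d["p"])@Ro.from_rotvec(d["r"]).as_matrix()
    P=(T-M[:3,3])@M[:3,:3];return P[:,:2]/P[:,2:]*[c["fx"],c["fy"]]+[c["cx"],c["cy"]]
def ray(name,uv,z):
    d=np.load(f"{name}.npz");c=get_calibration("wrist");M=np.array(c["mount"]);R=Ro.from_rotvec(d["r"]).as_matrix()
    v=R@M[:3,:3]@[(uv[0]-c["cx"])/c["fx"],(uv[1]-c["cy"])/c["fy"],1];o=d["p"]+R@M[:3,3]
    return o+v*(z-o[2])/v[2]
E
python3 - <<'E'
from geo import *
o=shot("w1");print(o["t"],o["tool_pos"],o["tool_rot"],o["q"])
print(wproj("w1",[[.408,-.254,.09],[.408,-.254,.085]]))
E
```

```text
1.6 [ 0.40646849 -0.25287163  0.258957  ] [-3.10364834e+00 -4.86506221e-01  1.11276169e-03] [-7.11816170e-01 -3.35171862e-01  1.86430763e+00 -5.11663838e-04
  1.61294936e+00  5.47983267e-01]
[[324.97032974 202.33046424]
 [324.93147279 201.06296314]]
```

View pics/w1.png

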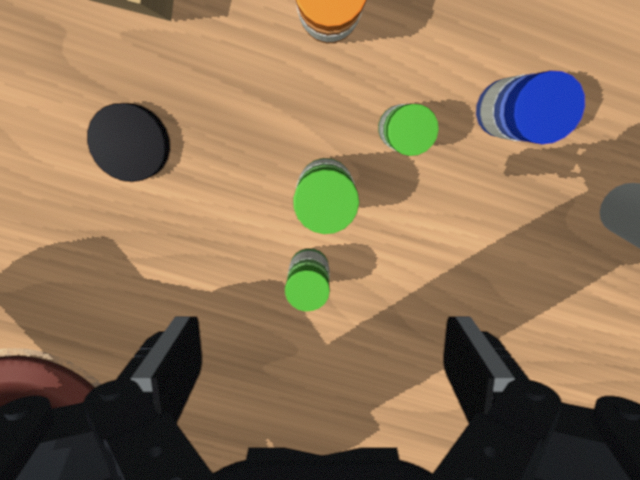

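The wrist view shows the large green lid at (326,202), predicted (325,202). The small greens are at (411,129) and (308,288), blue at (544,107), and the finger paths are clear. Descending to grasp.

servo_tool(
  increments=[
    [1, 1, 1.5, 30, 0],
    [1, 0, 0, 35, 0],
    [1, 0, 0, 35, 0],
    [1, 0, 0, 35, 0],
    [1, 0, 0, 30, 0],
    [1, 0, 0, 25, 0],
    [1, 0, 0, 20, 0],
    [1, 0, 0, 17, 0],
    [1, 0, 0, 0, 0],
    [0.3, 0, 0, 0, 0],
    [0.3, 0, 0, 0, 0],
    [0.3, 0, 0, 0, 0],
  ],
  force=40,
)

```text
t: 3.15
tool_pos: [0.4092, -0.2548, 0.0338]
tool_rot: [3.101, 0.486, 0.003]
contact_force: [-0.2, -1.6, 3.7]
opening: 0.0544
grip_force: 42.8
```

servo_tool(
  increments=[
    [0.3, 0, 0, 0, 0],
    [0.3, 0, 0, 0, 0],
    [0.3, 0, 0, 0, 0],
    [0.3, 0, 0, 0, 0],
  ],
)

```text
t: 3.65
tool_pos: [0.4092, -0.2548, 0.0338]
tool_rot: [3.101, 0.486, 0.003]
contact_force: [-0.6, -0.5, 6.2]
opening: 0.0548
grip_force: 43.1
```

servo_tool(
  increments=[
    [0.3, 0, 0, -10, 0],
    [0.3, 0, 0, -20, 0],
    [0.3, 0, 0, -30, 0],
    [0.3, 0, 0, -30, 0],
    [0.3, 0, 0, -30, -9.6],
    [0.3, 0, 0, -30, -9.6],
    [0.3, 0, 0, -30, -9.6],
    [0.3, 0, 0, -20, -9.5],
    [0.3, 0, 0, 0, -9.5],
    [0.3, 0, 0, 0, -9.5],
    [0.3, 0, 0, 0, -9.5],
    [0.3, 0, 0, 0, -9.5],
  ],
)

```text
t: 5.15
tool_pos: [0.4075, -0.2531, 0.2313]
tool_rot: [-2.132, -2.304, -0.0]
contact_force: [0.6, 0.0, -3.0]
opening: 0.0548
grip_force: 43.0
```

servo_tool(
  increments=[
    [0.3, 10, 5, 0, 0],
    [0.3, 20, 10, 0, 0],
    [0.3, 30, 15, 0, 0],
    [0.3, 40, 20, 0, 0],
    [0.3, 40, 20, 0, 0],
    [0.3, 40, 20, 0, 0],
    [0.3, 40, 20, 0, 0],
    [0.3, 30, 15, 0, 0],
    [0.3, 30, 10, 0, 0],
    [0.3, 20, 10, 0, 0],
    [0.3, 0, 0, 0, 0],
    [0.3, 0, 0, 0, 0],
  ],
)

```text
t: 6.65
tool_pos: [0.5308, 0.0558, 0.232]
tool_rot: [-2.141, -2.298, 0.001]
contact_force: [-0.0, -0.1, -2.1]
opening: 0.0546
grip_force: 43.1
```

```bash
python3 - <<'E'
from geo import *
o=shot("w2");print(o["t"],o["tool_pos"],o["tool_rot"],o["q"],o["opening"])
E
```

```text
6.65 [0.53078296 0.05579356 0.23195125] [-2.14119535e+00 -2.29818290e+00  1.40269696e-03] [-3.45504529e-02 -1.83837514e-01  1.78432505e+00 -3.35918353e-04
  1.54208028e+00 -1.05236200e-01] 0.05461650496855625
```

View pics/w2.png

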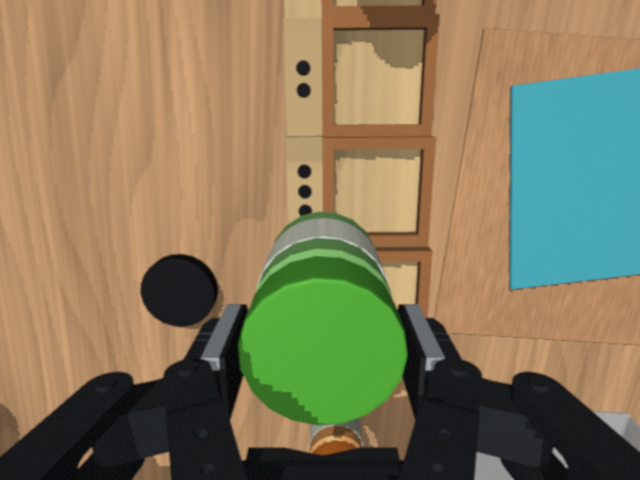

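```bash
python3 - <<'E'
import cv2
a=cv2.imread("pics/w2.png")[0:260,270:460];a=cv2.resize(a,None,fx=4,fy=2.3,interpolation=cv2.INTER_CUBIC);cv2.imwrite("pics/w2c.png",a)
E
```

```text
(no output)
```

View pics/w2c.png

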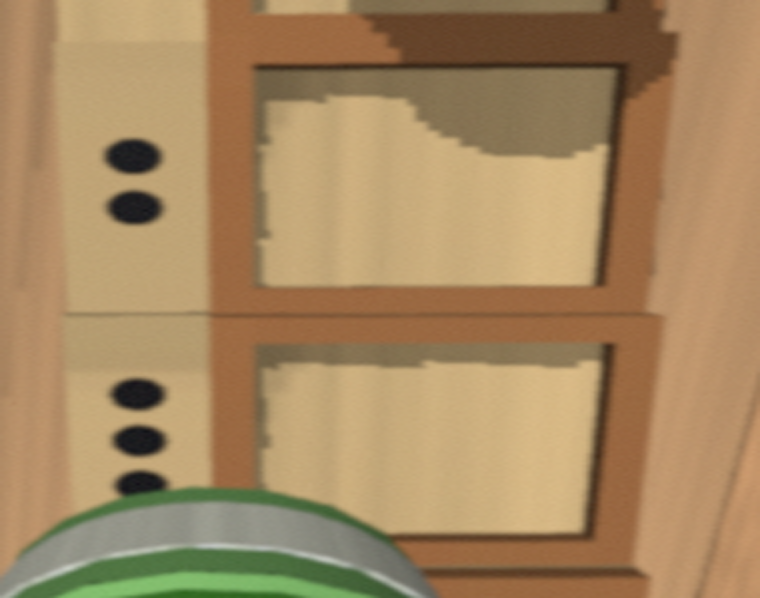

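```bash
cat > rk.py <<'E'
from geo import *
P=[((-45,0,67),(210,315)),((45,0,67),(662,315)),((-36,-9,67),(257,344)),((36,-9,67),(612,344)),((45,-90,67),(640,570)),((36,-81,67),(588,537)),((-36,9,52),(257,287)),((36,9,52),(601,287)),((-36,81,52),(254,66)),((36,81,52),(625,66)),((-75,0,55),(68,315))]
A=np.array([p for p,_ in P])/1000;uv=np.array([q for _,q in P])/[4,2.3]+[270,0]
def W(p,X):
    c,s=np.cos(p[2]),np.sin(p[2]);return X@np.array([[c,s,0],[-s,c,0],[0,0,1]])+[p[0],p[1],p[3]]
if __name__=="__main__":
  for fz in(1,0):
    f=lambda p:(wproj("w2",W(np.r_[p[:3],p[3]*fz],A))-uv).ravel()
    r=least_squares(f,[.57,.114,.07,0],loss="soft_l1");print(r.x.round(4),np.abs(f(r.x)).max().round(1))
    for i in(1,2):print("pocket",i+1,W(np.r_[r.x[:3],0],np.array([[0,.135-.09*i,.025+.015*i]])).round(4))
  d=np.load("w2.npz");R=Ro.from_rotvec(d["r"]).as_matrix()
  print("to pocket2, tool mm",((W(np.r_[r.x[:3],0],np.array([[0,.045,.04+.034]]))-d["p"])@R*1000).round(1), "yaw err deg",np.degrees(np.arctan2(R[1,0],R[0,0])-np.pi/2-r.x[2]).round(2))
  print("blue",ray("w1",(544,107),.09))
E
python3 rk.py
```

```text
[ 0.5711  0.1141  0.0766 -0.0043] 3.7
pocket 2 [[0.5676 0.159  0.04  ]]
pocket 3 [[0.5745 0.0693 0.055 ]]
[0.5706 0.1141 0.0758 0.    ] 2.2
pocket 2 [[0.5672 0.159  0.04  ]]
pocket 3 [[0.574  0.0693 0.055 ]]
to pocket2, tool mm [[100.4  43.8 157.9]] yaw err deg -0.29
blue [ 0.53397927 -0.39307054  0.09      ]
```

The wrist fit agrees with the two-camera fit for pocket 2 (.567,.159) to within 1 mm. Moving over it and down.

servo_tool(
  increments=[
    [0.3, 20, 9, 0, 0],
    [0.3, 30, 13, 0, 0],
    [0.3, 30, 13, 0, 0],
    [0.3, 20, 9, 0, 0],
    [0.3, 0, 0, 10, 0],
    [0.3, 0, 0, 25, 0],
    [0.3, 0, 0, 30, 0],
    [0.3, 0, 0, 30, 0],
    [0.3, 0, 0, 20, 0],
    [0.3, 0, 0, 10, 0],
    [0.3, 0, 0, 10, 0],
    [0.3, 0, 0, 0, 0],
  ],
)

```text
t: 8.2
tool_pos: [0.5679, 0.1586, 0.0971]
tool_rot: [-2.14, -2.299, 0.001]
contact_force: [0.0, -0.2, -2.0]
opening: 0.0547
grip_force: 43.2
```

servo_tool(
  increments=[
    [0.3, 0, 0, 6, 0],
    [0.3, 0, 0, 5, 0],
    [0.3, 0, 0, 4, 0],
    [0.3, 0, 0, 2, 0],
    [0.3, 0, 0, 1, 0],
    [0.3, 0, 0, 0, 0],
    [0.3, 0, 0, 0, 0],
  ],
)

```text
t: 9.07
tool_pos: [0.5682, 0.1587, 0.0795]
tool_rot: [2.14, 2.3, 0.0]
contact_force: [-0.4, 0.3, -1.8]
opening: 0.0547
grip_force: 43.2
```

Still 5–6 mm above the floor by measurement; going down in small steps until I see contact.

servo_tool(
  increments=[
    [0.3, 0, 0, 2, 0],
    [0.3, 0, 0, 1.5, 0],
    [0.3, 0, 0, 1, 0],
    [0.3, 0, 0, 0, 0],
    [0.3, 0, 0, 0, 0],
  ],
)

```text
t: 9.7
tool_pos: [0.5681, 0.1587, 0.0748]
tool_rot: [-2.14, -2.3, -0.0]
contact_force: [0.1, 0.1, -3.0]
opening: 0.0545
grip_force: 43.2
```

servo_tool(
  increments=[
    [0.3, 0, 0, 0.5, 0],
    [0.3, 0, 0, 0.5, 0],
    [0.3, 0, 0, 0, 0],
  ],
)

```text
t: 10.07
tool_pos: [0.5681, 0.1587, 0.0739]
tool_rot: [2.14, 2.3, 0.0]
contact_force: [-0.1, -0.8, -2.5]
opening: 0.0545
grip_force: 43.3
```

servo_tool(
  increments=[
    [0.3, 0, 0, 0.5, 0],
    [0.3, 0, 0, 0.5, 0],
    [0.3, 0, 0, 0, 0],
  ],
)

```text
t: 10.45
tool_pos: [0.5682, 0.1587, 0.0738]
tool_rot: [2.14, 2.3, 0.0]
contact_force: [-2.7, -1.1, 5.5]
opening: 0.0548
grip_force: 43.9
```

Contact: the force went to +5.5 N at z .0738, as expected. Releasing gently and retreating.

servo_tool(
  increments=[
    [0.68, 0, 0, 0, 0],
    [0.72, 0, 0, 0, 0],
    [0.8, 0, 0, 0, 0],
    [1, 0, 0, 0, 0],
    [1, 0, 0, 0, 0],
    [1, 0, 0, 0, 0],
    [1, 0, 0, -10, 0],
    [1, 0, 0, -20, 0],
    [1, 0, 0, -30, 0],
    [1, 0, 0, -40, 0],
    [1, 0, 0, -40, 0],
    [1, 0, 0, -40, 0],
  ],
)

```text
t: 11.95
tool_pos: [0.5683, 0.1587, 0.2563]
tool_rot: [2.139, 2.298, 0.003]
contact_force: [-0.9, 0.6, 0.2]
opening: 0.0851
grip_force: 0.0
```

```bash
python3 - <<'E'
from geo import *
o=get_obs();R=Ro.from_rotvec(o["tool_rot"]).as_matrix();print(o["tool_pos"],o["q"].round(3) if hasattr(o["q"],"round") else o["q"],R[:,:2].round(3).tolist())
print(((np.array([.534,-.394,.25])-o["tool_pos"])@R*1000).round(1))
a=get_image("side")[:,:,::-1];cv2.imwrite("pics/side1.png",a)
cv2.imwrite("pics/s1c.png",cv2.resize(a[130:390,190:440],None,fx=2.3,fy=2.3))
E
```

```text
[0.56825761 0.15873145 0.25631871] [ 0.146 -0.06   1.631 -0.     1.568  0.075] [[-0.072, 0.997], [0.997, 0.072], [0.0, 0.003]]
[-548.9  -73.8    6. ]
```

View pics/s1c.png

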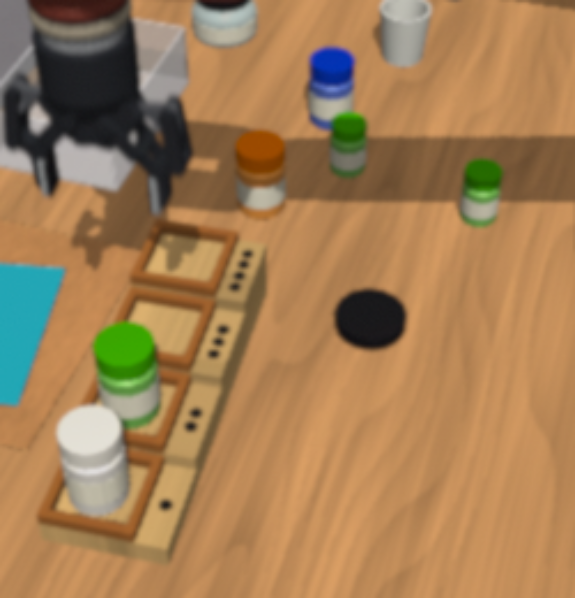

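Green stands upright in pocket 2. Now over to the blue jar, keeping this orientation.

servo_tool(
  increments=[
    [1, -20, -3, 0, 0],
    [1, -40, -5, 0, 0],
    [1, -55, -7, 0, 0],
    [1, -60, -8, 0, 0],
    [1, -60, -8, 0, 0],
    [1, -60, -8, 0, 0],
    [1, -60, -8, 0, 0],
    [1, -60, -8, 0, 0],
    [1, -55, -7, 0, 0],
    [1, -40, -6, 0, 0],
    [1, -25, -4, 0, 0],
    [1, -14, -2, 0, 0],
  ],
)

```text
t: 13.5
tool_pos: [0.5327, -0.3951, 0.252]
tool_rot: [-2.14, -2.297, -0.0]
contact_force: [-0.2, 0.2, 0.5]
opening: 0.0859
grip_force: 0.0
```

servo_tool(
  increments=[
    [1, 0, 0, 0, 0],
    [1, 0, 0, 0, 0],
  ],
)

```text
t: 13.75
tool_pos: [0.5339, -0.393, 0.2529]
tool_rot: [-2.139, -2.301, -0.001]
contact_force: [-0.0, 0.4, 1.1]
opening: 0.0855
grip_force: 0.0
```

```bash
python3 - <<'E'
from geo import *
o=shot("w3");print(o["t"],o["tool_pos"])
h=cv2.cvtColor(cv2.imread("pics/w3.png"),cv2.COLOR_BGR2HSV)
m=cv2.inRange(h,(110,200,120),(130,255,255));N,_,s,c=cv2.connectedComponentsWithStats(m)
i=1+s[1:,4].argmax();print(s[i],c[i],"pred",wproj("w3",[[.5337,-.394,.09]]))
X=ray("w3",s[i,:2]+s[i,2:4]/2-.5,.09);R=Ro.from_rotvec(o["tool_rot"]).as_matrix()
print(X,((X-[0,0,.057]-o["tool_pos"])@R*1000).round(1))
E
```

```text
13.75 [ 0.53391777 -0.39300982  0.25292655]
[ 292  177   63   66 3179] [322.53224284 210.38030827] pred [[322.96481604 208.13500644]]
[ 0.53381432 -0.39515019  0.09      ] [ -2.2  -0.3 219.9]
```

View pics/w3.png

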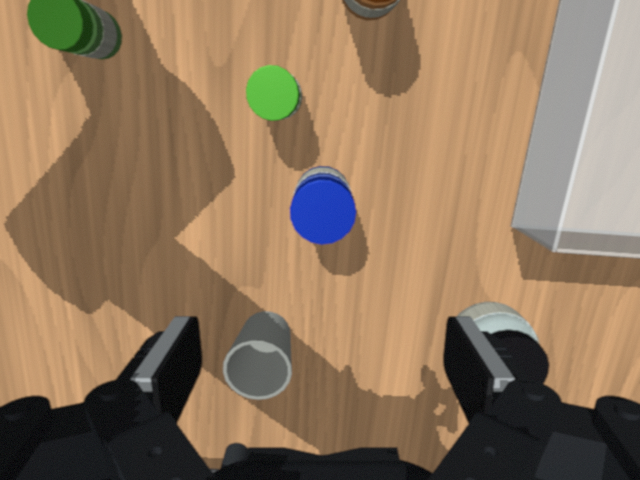

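The blue lid is at (323,209), predicted (323,208), and the space around it is clear. Descending.

servo_tool(
  increments=[
    [1, -1.5, 0, 30, 0],
    [1, 0, 0, 35, 0],
    [1, 0, 0, 35, 0],
    [1, 0, 0, 35, 0],
    [1, 0, 0, 30, 0],
    [1, 0, 0, 25, 0],
    [1, 0, 0, 20, 0],
    [1, 0, 0, 9, 0],
    [1, 0, 0, 0, 0],
    [0.3, 0, 0, 0, 0],
    [0.3, 0, 0, 0, 0],
    [0.3, 0, 0, 0, 0],
  ],
  force=40,
)

```text
t: 15.3
tool_pos: [0.5346, -0.3967, 0.0356]
tool_rot: [2.138, 2.297, -0.0]
contact_force: [0.5, -0.0, 4.0]
opening: 0.0544
grip_force: 43.3
```

servo_tool(
  increments=[
    [0.3, 0, 0, 0, 0],
    [0.3, 0, 0, 0, 0],
    [0.3, 0, 0, 0, 0],
    [0.3, 0, 0, 0, 0],
  ],
)

```text
t: 15.8
tool_pos: [0.5347, -0.3967, 0.0356]
tool_rot: [2.138, 2.297, -0.0]
contact_force: [0.3, -0.2, 6.4]
opening: 0.055
grip_force: 43.5
```

servo_tool(
  increments=[
    [0.3, 0, 0, -10, 0],
    [0.3, 0, 0, -20, 0],
    [0.3, 0, 0, -30, 0],
    [0.3, 0, 0, -40, 0],
    [0.3, 0, 0, -40, 0],
    [0.3, 0, 0, -30, 0],
    [0.3, 0, 0, -20, 0],
    [0.3, 0, 0, -10, 0],
  ],
)

```text
t: 16.8
tool_pos: [0.5337, -0.3958, 0.2351]
tool_rot: [2.14, 2.299, -0.0]
contact_force: [0.3, -0.2, -2.8]
opening: 0.0549
grip_force: 42.9
```

servo_tool(
  increments=[
    [0.3, 15, 2.4, 0, 0],
    [0.3, 30, 4.8, 0, 0],
    [0.3, 45, 7, 0, 0],
    [0.3, 55, 8.7, 0, 0],
    [0.3, 55, 8.7, 0, 0],
    [0.3, 55, 8.7, 0, 0],
    [0.3, 55, 8.7, 0, 0],
    [0.3, 55, 8.7, 0, 0],
    [0.3, 45, 7, 0, 0],
    [0.3, 30, 4.8, 0, 0],
    [0.3, 20, 3.2, 0, 0],
    [0.3, 0, 0, 0, 0],
  ],
)

```text
t: 18.3
tool_pos: [0.5724, 0.0695, 0.2326]
tool_rot: [-2.137, -2.301, 0.002]
contact_force: [-0.3, -0.2, -3.4]
opening: 0.0548
grip_force: 43.0
```

servo_tool(
  increments=[
    [0.3, 0, 0, 0, 0],
    [0.3, 0, 0, 0, 0],
  ],
)

```text
t: 18.55
tool_pos: [0.5732, 0.0673, 0.2336]
tool_rot: [-2.142, -2.298, 0.001]
contact_force: [0.0, -0.6, -3.1]
opening: 0.0546
grip_force: 43.0
```

servo_tool(
  increments=[
    [0.3, 1, 0.5, 10, 0],
    [0.3, 0, 0, 25, 0],
    [0.3, 0, 0, 30, 0],
    [0.3, 0, 0, 25, 0],
    [0.3, 0, 0, 20, 0],
    [0.3, 0, 0, 10, 0],
    [0.3, 0, 0, 8, 0],
    [0.3, 0, 0, 4, 0],
    [0.3, 0, 0, 3, 0],
    [0.3, 0, 0, 2, 0],
    [0.3, 0, 0, 0, 0],
    [0.3, 0, 0, 0, 0],
  ],
)

```text
t: 20.05
tool_pos: [0.5738, 0.0694, 0.0971]
tool_rot: [2.14, 2.299, 0.001]
contact_force: [0.4, -1.2, -2.3]
opening: 0.0548
grip_force: 43.0
```

servo_tool(
  increments=[
    [0.3, 0, 0, 1.5, 0],
    [0.3, 0, 0, 1, 0],
    [0.3, 0, 0, 0.5, 0],
    [0.3, 0, 0, 0, 0],
    [0.3, 0, 0, 0, 0],
  ],
)

```text
t: 20.68
tool_pos: [0.5737, 0.0694, 0.0938]
tool_rot: [2.14, 2.3, 0.0]
contact_force: [-0.1, 0.3, -2.9]
opening: 0.0548
grip_force: 43.0
```

servo_tool(
  increments=[
    [0.3, 0, 0, 1, 0],
    [0.3, 0, 0, 0.7, 0],
    [0.3, 0, 0, 0.5, 0],
    [0.3, 0, 0, 0, 0],
    [0.3, 0, 0, 0, 0],
  ],
)

```text
t: 21.3
tool_pos: [0.5737, 0.0694, 0.0916]
tool_rot: [2.14, 2.3, 0.0]
contact_force: [0.2, -0.1, -3.4]
opening: 0.0547
grip_force: 43.0
```

servo_tool(
  increments=[
    [0.3, 0, 0, 0.5, 0],
    [0.3, 0, 0, 0.5, 0],
    [0.3, 0, 0, 0, 0],
  ],
)

```text
t: 21.68
tool_pos: [0.5737, 0.0694, 0.0906]
tool_rot: [2.14, 2.3, 0.0]
contact_force: [-0.4, 0.5, -1.4]
opening: 0.0544
grip_force: 43.1
```

servo_tool(
  increments=[
    [0.3, 0, 0, 0.5, 0],
    [0.3, 0, 0, 0.3, 0],
    [0.3, 0, 0, 0, 0],
  ],
)

```text
t: 22.05
tool_pos: [0.5737, 0.0694, 0.0906]
tool_rot: [2.14, 2.3, 0.0]
contact_force: [-4.0, 0.5, 4.6]
opening: 0.0544
grip_force: 43.4
```

Contact. Releasing.

servo_tool(
  increments=[
    [0.68, 0, 0, 0, 0],
    [0.72, 0, 0, 0, 0],
    [0.8, 0, 0, 0, 0],
    [1, 0, 0, 0, 0],
    [1, 0, 0, 0, 0],
    [1, 0, 0, 0, 0],
    [1, 0, 0, -10, 0],
    [1, 0, 0, -20, 0],
    [1, 0, 0, -30, 0],
    [1, 0, 0, -40, 0],
    [1, 0, 0, -40, 0],
    [1, 0, 0, -40, 0],
  ],
)

```text
t: 23.55
tool_pos: [0.5738, 0.0694, 0.2733]
tool_rot: [2.139, 2.298, 0.003]
contact_force: [-0.3, -0.1, -0.6]
opening: 0.0854
grip_force: 0.0
```

servo_tool(
  increments=[
    [1, -20, 0, 0, 0],
    [1, -40, 0, 0, 0],
    [1, -50, 0, 0, 0],
    [1, -40, 0, 0, 0],
    [1, -20, 0, 0, 0],
    [1, 0, 0, 0, 0],
    [1, 0, 0, 0, 0],
    [1, 0, 0, 0, 0],
  ],
)

```text
t: 24.55
tool_pos: [0.5859, -0.0989, 0.2699]
tool_rot: [-2.138, -2.301, -0.0]
contact_force: [-0.2, 0.5, 1.0]
opening: 0.0859
grip_force: 0.0
```

```bash
python3 - <<'E'
from geo import *
a=get_image("side")[:,:,::-1];cv2.imwrite("pics/f1.png",cv2.resize(a[130:390,190:440],None,fx=2.3,fy=2.3))
E
```

```text
(no output)
```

View pics/f1.png

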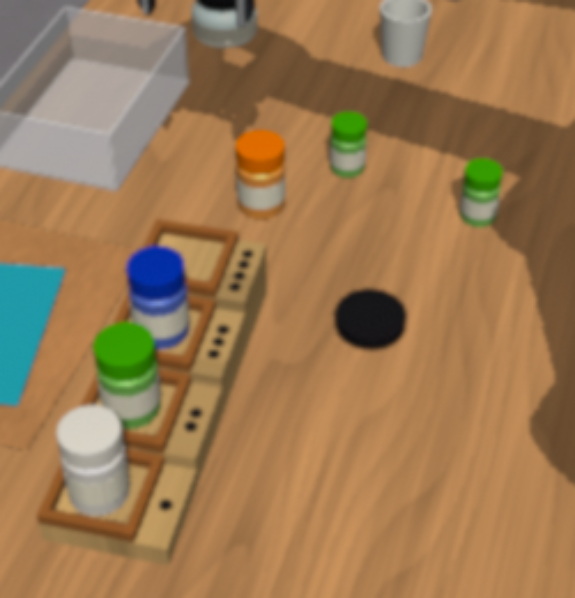

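White, green and blue stand upright in pockets 1, 2 and 3. The orange jar and the black lid haven't moved, and the arm is clear.

```bash
python3 -c "from station import *;print(finish_job())"
```

```text
the job is handed in; nothing more can be done
None
```

I stood the large green jar in pocket 2 first, then the blue jar in pocket 3, both upright and released gently; the white and orange jars and the black lid are where they were, and the job was handed in at about 25 s of the 56 s allowed.

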